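# Load a filter cassette into the ventilation unit's filter drawer

### The arm

A 6-joint arm with a two-finger parallel gripper is mounted at the origin on a cart in front of the work surface, level with it; the furniture and walls round the work are solid. World frame = base frame: x ahead of the robot, y to its left, z up, the work surface at z = 0. Lengths are in m, angles in rad, forces in N, time in s.
With the tool pointing down it reaches from about 0.375 to 0.9 m from the base axis. Payload 3.1 kg.
Tool frame: the origin (TCP) lies where the fingers leave the gripper's body, on its centre line; the fingertips stand 70 mm ahead of it and the grasp point (between the pads) lies 51 mm ahead of it; z points along the fingers, y is the line along which they close (so a half turn about z gives the same grasp; the last joint's range is limited). The gripper opens to 87 mm and grips with 3 to 60 N. Pads are 19 mm wide; open, the fingers measure 117 mm over their backs; the gripper's body (75 mm by 190 mm) begins 51 mm behind the grasp point.
Start: joints at [-0.881, 0.527, 1.433, -0, 1.181, -0.178], TCP at [0.477, -0.404, 0.292] pointing down, gripper open.
Joint ranges: [-3.08, 3.08], [-0.75, 2.2], [0.22, 2.44], [-1.43, 4.57], [0, 2.65], [-2.85, 2.85]. Speed limits (rad/s): [2.79, 2.79, 3.14, 3.14, 3.14, 3.14].

### API

Orientations are given as a unit quaternion [x, y, z, w].
In Python, from rig import robot gives the robot as it stands.
- The arm moves only by the tool send_rows, never from a script. Its argument "deltas" is text: rows parted by semicolons, each of 7 numbers parted by spaces: the shift along the tool's x, y, z in mm, then the turn, a rotation vector about the tool's x, y, z in degrees, then the opening, from 0 (shut) to 1 (fully open). A call has 1 to 10 rows; each row shifts and turns the commanded pose from where the row before left it, along the tool's axes as they then stand; what a row does not reach is not made up. A row lasts 1/8 s, in which the tool goes at most 62.5 mm and 10.7 degrees, less where a joint would pass 70% of its speed; a pose out of reach is approached as far as the arm can. A call is refused whole if a number of a shift passes 62.5 or a number of a turn 10.7, either way. A call with a gripper value outside its range is refused whole. The fingers move at their own pace and stop on an object; "newtons" is the grip in N (left out, the last holds). Time passes only in rows, so rows that do not move let the fingers close. It gives the time, the measured TCP pose, the force, the opening and the grip force at its end, in the units of the state.
- robot.get_obs(): the state, without advancing time (a new reading comes with each control period).
- robot.camera(name): name is "scene" or "side" or "wrist"; returns a dict with "image" (384x512x3 uint8, red, green, blue), "depth" (384x512 float32, m along the optical axis (not along the pixel's ray), 0 where there is no reading), "fovy" (degrees; the focal length in pixels is half the picture's height over the tangent of half this angle, whatever the lens; pixels are square), "cx", "cy" (the principal point, pixels), "rvec" (rotation vector, rad) and "tvec" (3), from world to camera coordinates, as OpenCV has them. Camera axes: x right, y down, z forward; pixel columns grow to the right and rows downward; lengths in m; the calibration is good to about 2 mm. A picture is of the moment at which its call begins.
- robot.hand_in(): hands the job in; it is judged then, once.
Trained networks look in the newest picture that a camera, given by its name, has taken for a name from the list of things; names that differ only in an ending like _2 or _b are one class to them, and where a whole thing is asked for, a point or a joint stands for the part that bears it (a point fixed in the world has none). Each returns a list of dicts, best first, with "p" (0 to 1); they miss things now and then, are a little off and sometimes report something else, mostly with a low value. They report only what shows in the picture. A call takes as long as a camera call. They do not tell look-alikes from the thing itself.
- robot.find_in(camera, thing): "box" ([left, top, right, bottom] in pixels, round what is visible of it).
- robot.cut_out(camera, thing): "region" (384x512 bool, what is visible of it) and "box" ([left, top, right, bottom] in pixels, round what is visible of it).
The state is a dict: "time": time; "q": joint angles; "joint_velocities": joint speeds; "joint_torque": joint torques, N m; "position": TCP position; "tool_rot": TCP orientation; "ft_force": force on the tool from outside, world axes, zero at the start; "moment": the same for the moment, N m; "grip_width": finger opening in m; "grip_force": force on a finger pad.
Only numpy, scipy, OpenCV 4.12 (cv2) and the standard library are available. Lean on these libraries where they do the work, as an engineer would, in place of code of your own. Each camera call takes 0.05 s, during which the arm holds its last target. There are 200 camera calls.

### The job

Load the clean filter that stands on its foot in the filter drawer: push it over near its top so that it falls flat into the drawer, push it fully home against the inside of the drawer front, and swing the hinged grille over and press it shut. Do it all by pushing and pressing with the fingertips, never lifting or carrying the filter, and leave the old filter and everything else lying about where it is.

Things in the scene. Friction and masses are not known exactly. Their poses are not given: they have to be found in the camera images.
- drawer: White plastic filter drawer, about 165 mm long (x), 134 mm wide (y), fixed on the worktop. Origin: its middle, at worktop level. x points from the drawer front (48 mm tall, grip lip outside) to the open far end, y to the side with the grille's hinge, z up. Side walls: inner faces at y = +-55 mm, 29.5 mm tall, flared 4 mm outwards at the top; the floor, 5 mm up, ends at x = +70 mm without a wall.
- drawer_stop (a point): Middle of the foot of the drawer front's inner face, on the drawer floor: x = -76 mm, y = 0, z = 5 mm in the drawer's frame. The filter is home when its foot meets this face.
- filter: Clean pleated filter cassette, stiff white frame, 24 mm thick (its x), 100 mm wide (y), 120 mm tall (z), about 90 g. It starts loose, standing on its foot on the drawer floor just inside the drawer front, to fall towards the open far end. Origin: centre of the foot; z to its top. It turns about the lower edge of its foot and may come to lie up to 35 mm short of the drawer front.
- filter_top (a point): Centre of the top end face of the clean filter, 120 mm from its foot; once it lies, the middle of its end at the drawer's open far end.
- cover (a joint): Hinge of the grey grille, rad: 0 shut (flat on the drawer), 1.57 upright, more leaning out over the +y side; limit 2.4. Stiff (0.08 N m): it stays at any angle and does not fall shut. The grille is a 3 mm panel from x = -75 to +60 mm of the drawer, 122 mm from hinge to free edge (a 34 mm wide thumb tab at x = -7 mm adds 11 mm).
- cover_hinge (a point): Point of the grille's hinge line, which runs along the drawer's x: x = 0, y = +60.5 mm, z = 30.5 mm in the drawer's frame. A flange 20 mm deep on the grille's inner side, at x = 50 to 59 mm, drops behind the far end of the filter, so the grille shuts only when the filter lies within about 6 mm of the drawer front.
- cover_edge (a point): Middle of the grille's free edge, 122 mm from the hinge line, on its outer face (the upper face when it is shut, then 33.5 mm above the worktop).
- old_filter: The old filter cassette of the same size with dark grey media, lying flat on the worktop beside the drawer; leave it. Origin at the centre of one end face, its z along its length.
- tin: Grey tin box 70 x 114 x 37 mm on the worktop; leave it. Origin under its centre.
- tape: Roll of dark tape, 58 mm across, 19 mm tall; leave it. Origin under its centre.
- dosing_cup: Small light round open cup, 66 mm across, 50 mm tall; leave it. Origin under its centre.
- pen: Pen, 145 mm long, lying; leave it. Origin under its centre.
- keys: Bunch of keys, 110 x 121 mm, lying flat; leave it. Origin under its centre.
- dropper: Small brown dropper bottle, 34 mm across, 102 mm tall, standing; leave it. Origin under its centre.
- peg_a: Pale clothes peg, 72 mm long, lying; leave it. Origin under its centre.
- peg_b: Wooden clothes peg, 72 mm long, lying; leave it. Origin under its centre.
There are look-alikes about, which are no part of the job. Of the things like the filter, leave any that is brown; of the rest the smaller one is meant.

How it is judged:
On the way, in this order (a step that is already met when the one before it is completed fails the run):
1. the clean filter has been tipped over and lies in the drawer (angle between filter's own z axis and vertical between 1.4 and 1.74 rad and z of filter_top in the frame of drawer below 0.03 m and x of filter_top in the frame of drawer above 0.03 m), for 0.2 s.
2. the grille is shut over the filter (value of joint cover below 0.05 rad and x of filter in the frame of drawer below -0.069 m), for 0.2 s.
At the end, for the whole second after the job is handed in: The clean filter lies flat on the drawer floor along the drawer, top end at the open far end, its foot within 7 mm of the inside of the drawer front, at rest, and the grille is shut over it (within 0.05 rad) (all of step 2 and angle between filter's own z axis and vertical between 1.5 and 1.64 rad and angle between the z axis of filter and the x axis of drawer, either way round below 0.1 rad and z of each of filter, filter_top in the frame of drawer below 0.023 m and linear speed of filter below 0.02 m/s); the robot touches nothing.
It fails at once if the clean filter was lifted off the drawer floor (z of filter in the frame of drawer above 0.04 m).
It fails at once if the old filter was moved (over 20 mm) (distance of old_filter from where it was at the start of the episode above 0.02 m).
It fails at once if another thing on the worktop was moved (over 20 mm) (distance of any of tin, tape, dosing_cup, pen, keys, dropper, peg_a, peg_b from where it was at the start of the episode above 0.02 m).
It also fails if it takes over 58 s, if anything falls off the work surface, if the arm or the gripper's body presses on something with over 40 N, if the wrist force passes 120 N, or if a joint passes its speed limit or range.

## Working session

There is one attempt and no reset: what is moved stays moved. The work goes in short steps, Python scripts to look and compute and a tool call to move; the robot and the scene stay as the last step left them, time stands still between calls to the robot, and variables do not carry over. Pictures are saved under pics/ and viewed, at most 10 in all, crops included, and the job is handed in when it is done.

Besides the shell and the picture viewer there is one more tool, called after "Request:" as name(argument=value, ...), one argument or row to a line, values as JSON. send_rows: Moves the arm, as the interface text tells. Its arguments: {"type":"object","properties":{"deltas":{"type":"string"},"newtons":{"type":"number"}},"required":["deltas"]}

```bash
mkdir -p pics; ls; cat > h.py <<'E'
import numpy as np,cv2
from rig import robot
def cam(n):
    c=robot.camera(n); c['f']=192/np.tan(np.radians(c['fovy'])/2); c['R']=cv2.Rodrigues(np.array(c['rvec'],float))[0]; c['t']=np.array(c['tvec'],float); return c
def cloud(c):
    v,u=np.mgrid[:384,:512]; d=c['depth']
    p=np.stack([(u-c['cx'])/c['f']*d,(v-c['cy'])/c['f']*d,d],-1)
    w=(p-c['t'])@c['R']; w[d==0]=np.nan; return w
def save(c,n): cv2.imwrite('pics/'+n,c['image'][...,::-1])
def proj(c,P):
    q=np.atleast_2d(P)@c['R'].T+c['t']; return np.c_[q[:,0]/q[:,2]*c['f']+c['cx'],q[:,1]/q[:,2]*c['f']+c['cy']]
E
python3 - <<'E'
from h import *
cs=[cam('scene'),cam('side')]
for c,n in zip(cs,('scene','side')):
    w=cloud(c); print(n,'campos',-c['R'].T@c['t'])
    for t in ['drawer','filter','cover','old_filter','tin','dropper','dosing_cup','tape','keys','pen','peg_a']:
        for r in robot.cut_out(n,t)[:4]:
            if r['p']<.2: continue
            p=w[r['region']]; print(t,round(r['p'],2),np.round(r['box']).astype(int),np.round(np.nanpercentile(p,[3,50,97],axis=0),3).tolist())
cv2.imwrite('pics/a.png',np.hstack([cs[0]['image'],cs[1]['image']])[:,:,::-1][:, :])
im=cv2.imread('pics/a.png'); cv2.imwrite('pics/a.png',cv2.resize(np.vstack([im[:,:512],im[:,512:]]),(800,1200))[:600]);cv2.imwrite('pics/b.png',cv2.resize(im[:,512:],(800,600)))
E
```

```text
pics
scene campos [-0.60522318  0.15534035  1.23533207]
drawer 0.83 [170 186 192 217] [[0.443, 0.17, -0.004], [0.544, 0.198, 0.094], [0.606, 0.229, 0.131]]
filter 0.96 [251 171 295 208] [[0.491, -0.162, 0.006], [0.508, -0.108, 0.088], [0.527, -0.041, 0.173]]
cover 0.73 [170 186 198 218] [[0.461, 0.172, -0.004], [0.547, 0.199, 0.091], [0.607, 0.228, 0.128]]
old_filter 0.96 [307 198 341 230] [[0.393, -0.31, 0.003], [0.448, -0.262, 0.016], [0.512, -0.212, 0.025]]
old_filter 0.65 [167 187 195 218] [[0.444, 0.165, -0.005], [0.548, 0.198, 0.088], [0.677, 0.234, 0.132]]
tin 0.56 [311 166 348 190] [[0.565, -0.388, -0.002], [0.587, -0.331, 0.032], [0.638, -0.277, 0.04]]
dropper 0.52 [363 171 376 196] [[0.511, -0.471, 0.001], [0.52, -0.453, 0.049], [0.538, -0.441, 0.093]]
dosing_cup 0.51 [122 187 140 211] [[0.594, 0.335, 0.005], [0.619, 0.365, 0.029], [0.66, 0.392, 0.048]]
tape 0.67 [118 233 131 246] [[0.447, 0.371, -0.003], [0.47, 0.397, 0.013], [0.497, 0.422, 0.021]]
keys 0.62 [375 207 402 226] [[0.363, -0.513, -0.004], [0.398, -0.47, 0.001], [0.436, -0.432, 0.006]]
pen 0.59 [320 234 352 248
[... 1025 characters left out ...]
0.053]]
tape 0.66 [182 132 196 148] [[0.45, 0.37, 0.001], [0.482, 0.388, 0.016], [0.501, 0.418, 0.023]]
keys 0.94 [336 306 384 340] [[0.365, -0.513, -0.0], [0.398, -0.467, 0.003], [0.44, -0.432, 0.007]]
keys 0.31 [209 127 272 204] [[0.436, 0.014, 0.001], [0.522, 0.132, 0.041], [0.606, 0.283, 0.13]]
pen 0.5 [269 272 306 298] [[0.322, -0.333, -0.002], [0.336, -0.276, 0.007], [0.352, -0.216, 0.012]]
peg_a 0.66 [170 174 189 184] [[0.328, 0.233, 0.003], [0.35, 0.261, 0.01], [0.37, 0.285, 0.016]]
peg_a 0.55 [265 239 273 252] [[0.366, -0.164, -0.001], [0.378, -0.145, 0.011], [0.392, -0.121, 0.016]]
peg_a 0.32 [266 272 304 298] [[0.32, -0.328, -0.001], [0.334, -0.275, 0.008], [0.348, -0.208, 0.012]]
```

View pics/a.png

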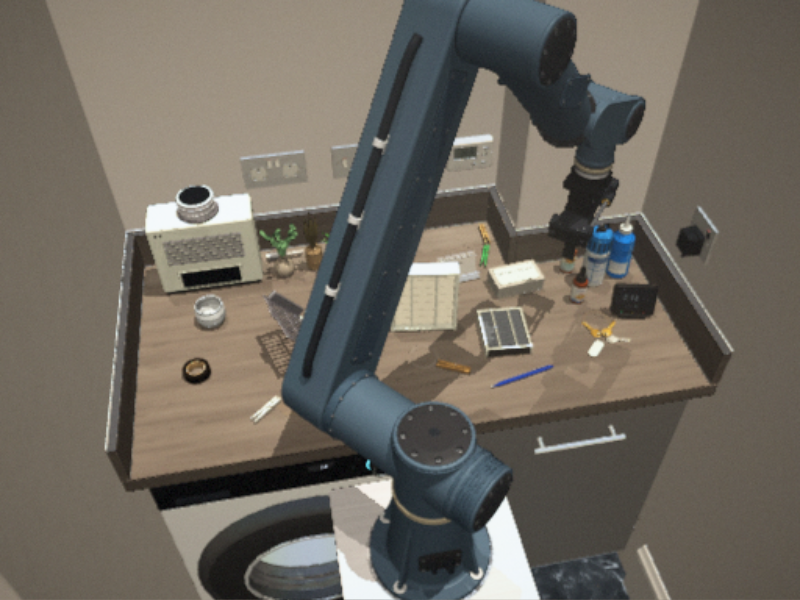

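View pics/b.png

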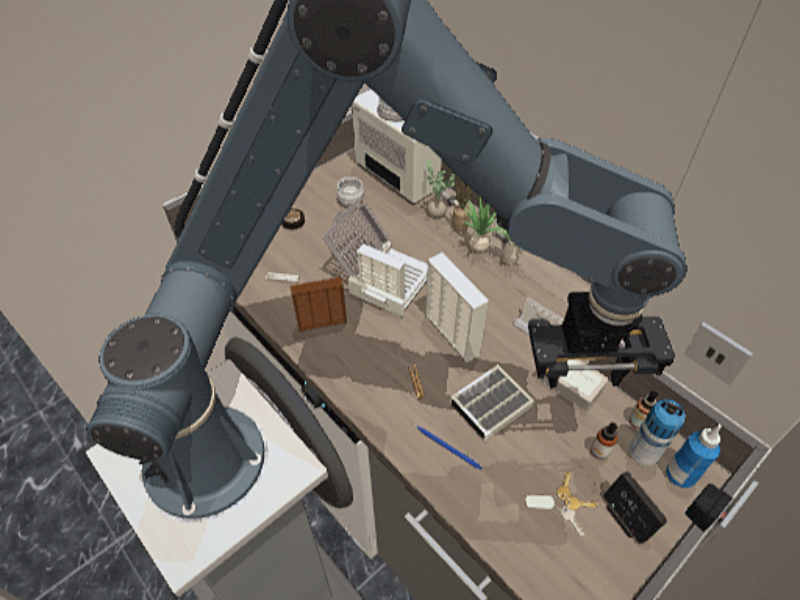

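Side picture (800 px): the candidates are the white filter standing in the drawer (385,270), the larger white one to its right (458,305) and the brown one (318,303). By the description it is the one in the drawer. I check that in a close crop and fit the drawer pose.

```bash
python3 - <<'E'
from h import *
c=cam('side'); w=cloud(c)
cv2.imwrite('pics/c.png',cv2.resize(c['image'][115:215,180:320,::-1],(784,560),interpolation=cv2.INTER_CUBIC))
# filter in drawer
rs=[r for r in robot.cut_out('side','filter') if abs(r['box'][0]-226)<10]
P=w[rs[0]['region']]; P=P[~np.isnan(P[:,0])]
top=P[P[:,2]>.115]; print('top',len(top),top[:,2].max(),cv2.minAreaRect(top[:,:2].astype(np.float32)))
# drawer floor slats/pts by height
for lo,hi in ((.003,.012),(.024,.034),(.042,.054)):
    m=(w[...,2]>lo)&(w[...,2]<hi)&(w[...,0]>.42)&(w[...,0]<.66)&(w[...,1]>.0)&(w[...,1]<.27)
    m[:120]=0
    q=w[m]; print(lo,len(q),cv2.minAreaRect(q[:,:2].astype(np.float32)))
# top-down map, 1mm/px *3
g=np.zeros((330,330,3),np.uint8)
m=(w[...,0]>.40)&(w[...,0]<.70)&(w[...,1]>-.02)&(w[...,1]<.33)
for p,col in zip(w[m],c['image'][m]):
    h=int(np.clip(p[2]/.14,0,1)*179)
    b=cv2.cvtColor(np.uint8([[[h,255,255]]]),cv2.COLOR_HSV2BGR)[0,0]
    cv2.circle(g,(int((.31-p[1])*1000),int((.70-p[0])*1000)),2,b.tolist(),-1)
cv2.imwrite('pics/d.png',cv2.resize(g,(594,594)))
E
```

```text
top 196 0.13154969981603898 ((0.48199495673179626, 0.07557140290737152), (0.02796519733965397, 0.09851016104221344), 17.921485900878906)
0.003 582 ((0.5405213832855225, 0.1351345330476761), (0.23880162835121155, 0.26935404539108276), 0.18306086957454681)
0.024 119 ((0.5277044773101807, 0.08988893032073975), (0.16237685084342957, 0.13188448548316956), 17.713600158691406)
0.042 323 ((0.48585742712020874, 0.1105266883969307), (0.19870831072330475, 0.10745444148778915), 60.84820556640625)
```

View pics/c.png

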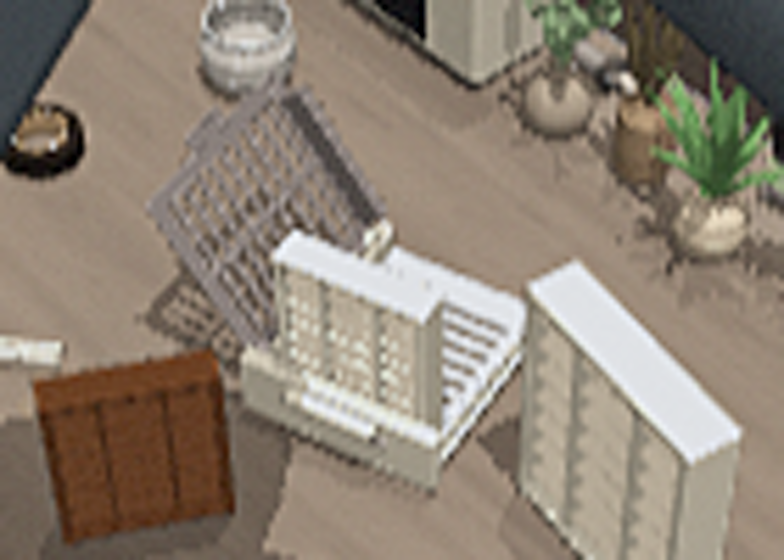

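View pics/d.png

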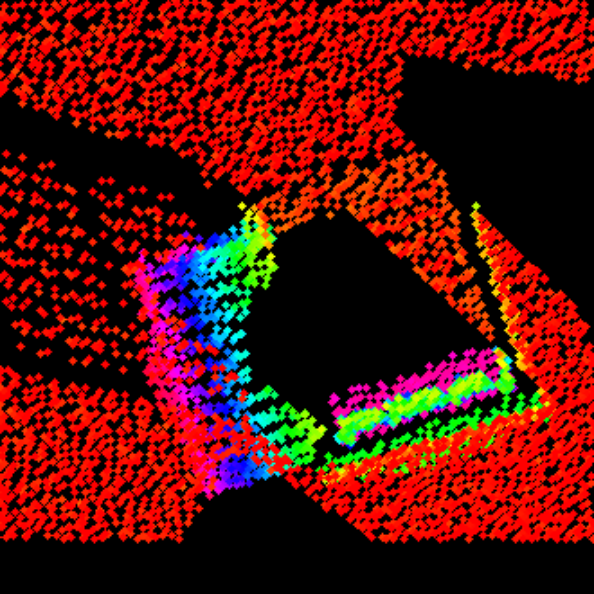

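Crop c confirms it: the filter stands in the drawer just behind the drawer front, its top at about (360,275) in the crop. The grille leans out at upper left and the big white filter is to the right. The map gives a drawer yaw of about +17.8°. Next I fit the drawer frame numerically.

```bash
cat >> h.py <<'E'
def todr(w,o,yaw):
    c,s=np.cos(yaw),np.sin(yaw); d=w-np.array([o[0],o[1],0]); return np.stack([c*d[...,0]+s*d[...,1],-s*d[...,0]+c*d[...,1],d[...,2]],-1)
E
python3 - <<'E'
from h import *
c=cam('side'); w=cloud(c); cw=cam('wrist'); print('wristcam',-cw['R'].T@cw['t'],cw['R'][2],cw['fovy'],robot.get_obs()['position'],robot.get_obs()['tool_rot'],robot.get_obs()['time'])
yaw=np.radians(17.8); o=(.482+.062*np.cos(yaw),.0756+.062*np.sin(yaw)); print('o',o)
d=todr(w,o,yaw)
X,Y,Z=d[...,0],d[...,1],d[...,2]
def sel(n,m):
    q=d[m]; print(n,len(q),np.round(np.nanpercentile(q,[2,10,50,90,98],axis=0)*1000).tolist()) if len(q)>3 else print(n,len(q))
near=(abs(X)<.13)&(abs(Y)<.09)
sel('ftop',near&(Z>.12)&(X<-.03)&(Y<.05))
ft=near&(Z>.12)&(X<-.03)&(Y<.05); q=d[ft]; print('slope',np.degrees(np.polyfit(q[:,1],q[:,0],1)[0]))
sel('fronttop',near&(Z>.043)&(Z<.053)&(X<-.07)&(Y<.055))
sel('frontface',near&(Z>.012)&(Z<.04)&(X<-.07)&(Y<.05))
q=d[near&(Z>.012)&(Z<.04)&(X<-.07)&(Y<.05)]; print('slope',np.degrees(np.polyfit(q[:,1],q[:,0],1)[0]))
sel('-ywalltop',near&(Z>.026)&(Z<.034)&(Y<-.04)&(X>-.05)&(X<.06))
q=d[near&(Z>.026)&(Z<.034)&(Y<-.04)&(X>-.05)&(X<.06)]; print('slope',np.degrees(np.polyfit(q[:,0],q[:,1],1)[0]))
sel('floor',near&(Z>.0035)&(Z<.009)&(X>0)&(Y<.05)&(Y>-.05))
sel('bigfilter',(X>-.2)&(X<.2)&(Y>-.35)&(Y<-.07)&(Z>.05))
sel('bigtop',(X>-.2)&(X<.2)&(Y>-.35)&(Y<-.07)&(Z>.165))
cv=(X>-.08)&(X<.065)&(Y>.062)&(Y<.2)&(Z>.025)&(Z<.16); sel('cover',cv)
q=d[cv]; p=np.polyfit(q[:,2],q[:,1],1); print('cover line',p, 'theta',np.pi/2+np.arctan(p[0]), 'y@z30.5',np.polyval(p,.0305))
E
```

```text
wristcam [ 0.52491971 -0.34599055  0.38428236] [-0.17666031 -0.20964161 -0.96168681] 60.820334545379374 [ 0.47682272 -0.40404566  0.29225197] [ 9.07336571e-01  4.20404979e-01 -3.60621487e-06  1.69236618e-05] 1.4
o (np.float64(0.5410320223500126), np.float64(0.09455310890771255))
ftop 195 [[-75.0, -48.0, 122.0], [-73.0, -40.0, 123.0], [-63.0, -2.0, 126.0], [-53.0, 38.0, 128.0], [-50.0, 47.0, 129.0]]
slope 0.18286397223200687
fronttop 181 [[-101.0, -63.0, 43.0], [-98.0, -51.0, 44.0], [-90.0, -4.0, 48.0], [-75.0, 39.0, 51.0], [-71.0, 50.0, 52.0]]
frontface 138 [[-97.0, -65.0, 12.0], [-94.0, -62.0, 14.0], [-92.0, -26.0, 24.0], [-89.0, 41.0, 37.0], [-73.0, 47.0, 40.0]]
slope -0.7227084888694122
-ywalltop 13 [[-44.0, -61.0, 29.0], [-35.0, -61.0, 30.0], [-12.0, -59.0, 31.0], [21.0, -58.0, 32.0], [24.0, -58.0, 32.0]]
slope -0.5366588774181515
floor 210 [[4.0, -47.0, 4.0], [18.0, -40.0, 4.0], [55.0, -14.0, 6.0], [109.0, 31.0, 8.0], [124.0, 47.0, 9.0]]
bigfilter 1755 [[-126.0, -326.0, 51.0], [-115.0, -242.0, 61.0], [-81.0, -177.0, 115.0], [173.0, -112.0, 174.0], [188.0, -89.0, 176.0]]
bigtop 504 [[-123.0, -244.0, 167.0], [-113.0, -232.0, 170.0], [-85.0, -182.0, 174.0], [-56.0, -126.0, 176.0], [-44.0, -114.0, 177.0]]
cover 775 [[-78.0, 64.0, 37.0], [-70.0, 72.0, 53.0], [-3.0, 103.0, 94.0], [48.0, 131.0, 127.0], [53.0, 136.0, 135.0]]
cover line [0.70825135 0.03726408] theta 2.187038670831825 y@z30.5 0.058865741646644494
```

Request:
send_rows(
  deltas="36 -37 0 0 0 0 0;36 -37 0 0 0 0 0;36 -37 0 0 0 0 0;36 -37 0 0 0 0 0;36 -37 0 0 0 0 0;36 -37 0 0 0 0 0;36 -37 0 0 0 0 0;36 -37 0 0 0 0 0;36 -37 0 0 0 0 0",
  newtons=20,
)

```text
time: 2.52
position: [0.4322, 0.06, 0.2926]
tool_rot: [0.907, 0.42, 0.001, 0.0]
ft_force: [0.3, 0.1, 0.0]
grip_width: 0.0054
grip_force: 0.0
```

Request:
send_rows(
  deltas="0 0 0 0 0 -9.7 0;0 0 0 0 0 -9.7 0;0 0 0 0 0 -9.7 0;0 0 0 0 0 -9.7 0;0 0 0 0 0 -9.7 0;0 0 0 0 0 -9.6 0;0 0 0 0 0 0 0",
)

```text
time: 3.4
position: [0.4323, 0.0584, 0.2924]
tool_rot: [0.59, 0.808, 0.0, 0.0]
ft_force: [-0.3, -0.3, 0.0]
grip_width: 0.0006
grip_force: 0.0
```

```bash
cat >> h.py <<'E'
from scipy.spatial.transform import Rotation as Ro
O=np.array([.5353,.0927]); YAW=np.radians(17.8)
def state():
    s=robot.get_obs(); R=Ro.from_quat(s['tool_rot']).as_matrix(); p=np.array(s['position'])
    tip=p+R[:,2]*.07
    ang=np.degrees(np.arctan2(R[1,1],R[0,1])); print('t',round(s['time'],2),'tcp',p.round(4),'tip_drawer_mm',(todr(tip,O,YAW)*1000).round(1),'tooly deg',round(ang,2),'z',R[:,2].round(3),'F',np.round(s['ft_force'],1),'grip',s['grip_width'])
    return s
E
python3 - <<'E'
from h import *
state()
for n in ('wrist','side'):
    c=cam(n); print([(round(r['p'],2),r['box']) for r in robot.find_in(n,'filter')])
    save(c,'e_%s.png'%n)
E
```

```text
t 3.4 tcp [0.4323 0.0584 0.2924] tip_drawer_mm [-108.5   -1.2  222.4] tooly deg 17.71 z [ 0. -0. -1.] F [-0.3 -0.3  0. ] grip 0.0005816785388645207
[(0.96, [104.4, 41.4, 231.7, 159.2]), (0.92, [291.0, 119.7, 341.0, 232.2]), (0.4, [254.8, 317.1, 267.6, 322.4])]
[(0.94, [228.1, 159.3, 259.1, 192.7]), (0.66, [186.7, 180.4, 223.8, 210.0]), (0.23, [205.9, 140.9, 247.6, 175.7])]
```

View pics/e_wrist.png

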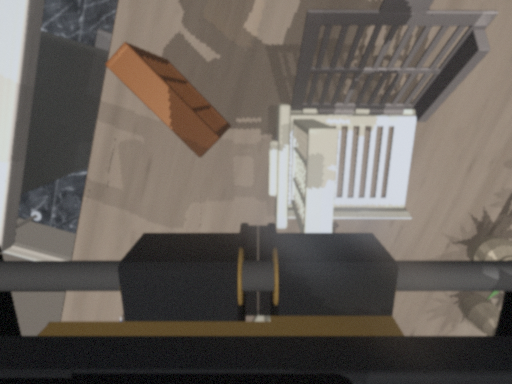

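The wrist picture shows the filter top at (320,160), the drawer front at (284,165), the drawer floor at (375,160) and the grille at (385,65). I refine the frame from its depth.

```bash
python3 - <<'E'
from h import *
c=cam('wrist'); d=todr(cloud(c),O,YAW)*1000; X,Y,Z=d[...,0],d[...,1],d[...,2]
V=np.mgrid[:384,:512][0]
def sel(n,m):
    q=d[m&(V<230)]; print(n,len(q),np.round(np.nanpercentile(q,[1,10,50,90,99],axis=0),1).tolist()); return q
q=sel('ftop',(Z>119)&(Z<132)&(abs(Y)<60)&(X<0)); print(np.degrees(np.polyfit(q[:,1],q[:,0],1)[0]))
q=sel('front',(Z>44)&(Z<52)&(abs(Y)<62)&(X<-60)&(X>-110))
q=sel('floor',(Z>3)&(Z<8)&(abs(Y)<56)&(X>-30)&(X<100))
q=sel('farend',(Z>3.5)&(Z<8)&(Y>20)&(Y<50)&(X>40)&(X<100))
q=sel('+ywall',(Z>22)&(Z<33)&(Y>48)&(Y<62)&(abs(X)<60))
q=sel('-ywall',(Z>22)&(Z<33)&(Y<-48)&(Y>-72)&(abs(X)<70))
q=sel('cover',(Z>35)&(Z<150)&(Y>64)&(Y<160)&(abs(X)<90)); print(np.polyfit(q[:,2],q[:,1],1))
E
```

```text
ftop 4041 [[-179.7, -32.8, 119.1], [-163.6, -21.4, 119.6], [-61.5, 25.8, 124.3], [-48.5, 50.9, 125.4], [-45.5, 58.7, 126.1]]
-57.47478653732977
front 1445 [[-94.3, -60.4, 44.1], [-87.5, -46.4, 44.9], [-82.3, 4.1, 47.3], [-77.0, 50.2, 48.4], [-65.6, 60.2, 49.2]]
floor 4848 [[-24.1, -55.3, 3.2], [-5.8, -47.5, 3.8], [35.2, 4.3, 4.8], [64.8, 48.2, 5.8], [70.5, 53.8, 6.9]]
farend 581 [[40.4, 20.9, 3.6], [46.8, 23.3, 4.0], [57.7, 36.0, 4.7], [68.7, 47.2, 5.7], [71.1, 49.5, 6.3]]
+ywall 320 [[-58.8, 50.8, 22.0], [-49.9, 55.9, 23.0], [-2.3, 57.5, 31.9], [43.9, 61.5, 32.8], [56.3, 61.5, 33.0]]
-ywall 480 [[-68.8, -61.8, 22.2], [-16.7, -60.1, 23.0], [22.5, -58.3, 26.9], [60.6, -56.5, 29.6], [68.0, -56.0, 30.8]]
cover 12813 [[-73.8, 64.7, 37.0], [-63.9, 74.6, 53.3], [3.3, 108.6, 102.9], [51.2, 131.2, 127.9], [58.5, 136.7, 135.7]]
[ 0.70149105 38.20742373]
```

Request:
send_rows(
  deltas="0 0 37 0 0 0 0;0 0 37 0 0 0 0;0 0 36 0 0 0 0;0 0 0 0 0 0 0;0 8 0 0 0 0 0;0 8 0 0 0 0 0;0 8 0 0 0 0 0;0 8 0 0 0 0 0;0 8 0 0 0 0 0;0 8 0 0 0 0 0",
)

```text
time: 4.9
position: [0.4785, 0.0733, 0.1823]
tool_rot: [0.589, 0.808, 0.0, 0.0]
ft_force: [-0.4, -0.3, 0.4]
grip_width: 0.0003
grip_force: 0.0
```

```bash
python3 - <<'E'
from h import *
state(); cam('side')
for r in robot.cut_out('side','filter'):
    print(round(r['p'],2),np.round(r['box']))
E
```

```text
t 4.9 tcp [0.4785 0.0733 0.1823] tip_drawer_mm [-60.   -1.1 112.3] tooly deg 17.82 z [ 0.  0. -1.] F [-0.4 -0.3  0.4] grip 0.00031880090876908835
0.87 [231. 158. 261. 194.]
0.77 [184. 177. 221. 210.]
0.73 [271. 161. 314. 233.]
```

Filter is tilted now; a little further to drop it.

Request:
send_rows(
  deltas="0 8 0 0 0 0 0;0 8 0 0 0 0 0;0 6 0 0 0 0 0;0 0 0 0 0 0 0;0 0 0 0 0 0 0;0 0 0 0 0 0 0;0 0 -30 0 0 0 0;0 -40 -40 0 0 0 0;0 -40 -40 0 0 0 0;0 0 0 0 0 0 0",
)

```text
time: 6.25
position: [0.4211, 0.0552, 0.2945]
tool_rot: [0.589, 0.808, 0.001, 0.002]
ft_force: [0.2, -0.5, -0.7]
grip_width: 0.0005
grip_force: 0.0
```

```bash
python3 - <<'E'
from h import *
state()
c=cam('wrist'); save(c,'f.png'); d=todr(cloud(c),O,YAW)*1000; X,Y,Z=d[...,0],d[...,1],d[...,2]
V=np.mgrid[:384,:512][0]
m=(Z>22)&(Z<40)&(abs(Y)<48)&(X>-74)&(X<110)&(V<230)
q=d[m]; print(len(q),np.round(np.percentile(q,[1,10,50,90,99],axis=0),1).tolist())
e=d[(Z>60)&(Z<140)&(abs(Y)<55)&(V<230)&(X>-75)]; print('standing pts',len(e))
E
```

```text
t 6.25 tcp [0.4211 0.0552 0.2945] tip_drawer_mm [-120.    -0.9  224.5] tooly deg 17.77 z [ 0.004 -0.001 -1.   ] F [ 0.2 -0.5 -0.7] grip 0.00047491272877398736
4637 [[-44.1, -47.6, 22.1], [-39.3, -42.6, 23.0], [20.4, 3.5, 26.7], [70.0, 43.5, 29.0], [74.9, 47.6, 30.0]]
standing pts 0
```

View pics/f.png

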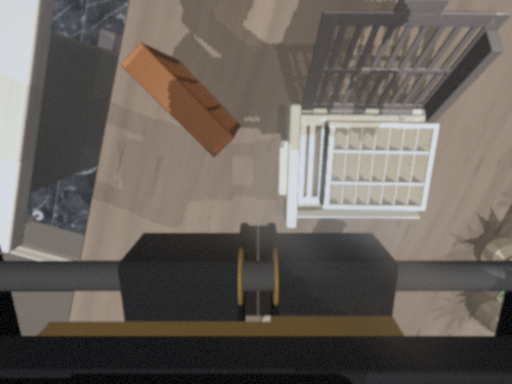

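The filter lies flat (image 325–437, 122–210), foot at x≈-45 and top at x≈75 mm, so it is 31 mm short. Before reaching past the far end I check for obstacles there (plants).

```bash
python3 - <<'E'
from h import *
for n in ('side','scene','wrist'):
    c=cam(n); d=todr(cloud(c),O,YAW)*1000
    if n=='wrist': d=d[:230]
    d=d.reshape(-1,3); d=d[(d[:,0]>78)&(d[:,0]<290)&(abs(d[:,1])<130)&(d[:,2]>30)&(d[:,2]<280)]
    print(n,len(d))
    for a in range(80,290,30):
        for b in range(-120,120,30):
            q=d[(d[:,0]>=a)&(d[:,0]<a+30)&(d[:,1]>=b)&(d[:,1]<b+30)]
            if len(q)>2: print(a,b,len(q),q[:,2].max().round(),end=' | ')
    print()
E
```

```text
side 1730
140 -120 26 90.0 | 140 -90 3 95.0 | 170 -120 135 140.0 | 170 -90 32 119.0 | 200 -120 14 134.0 | 200 -90 43 127.0 | 200 -60 143 147.0 | 200 -30 3 134.0 | 200 0 45 118.0 | 200 30 17 112.0 | 200 60 9 186.0 | 200 90 3 180.0 | 230 -90 7 134.0 | 230 -60 41 146.0 | 230 -30 28 134.0 | 230 0 87 120.0 | 230 30 65 129.0 | 230 60 292 200.0 | 230 90 245 201.0 | 260 -120 63 102.0 | 260 60 211 201.0 | 260 90 42 201.0 | 
scene 246
200 -90 8 133.0 | 200 -60 138 136.0 | 200 -30 19 127.0 | 230 -90 3 132.0 | 230 -60 31 148.0 | 260 -120 41 99.0 | 260 -90 3 100.0 | 
wrist 0
```

Request:
send_rows(
  deltas="0 52 0 0 0 0 0;0 52 0 0 0 0 0;0 52 0 0 0 0 0;0 50 0 0 0 0 0;0 0 0 -10 0 0 0;0 0 0 0 0 0 0",
)

```text
time: 7.2
position: [0.6169, 0.1187, 0.2887]
tool_rot: [0.587, 0.805, 0.068, 0.048]
ft_force: [-0.1, -0.2, -0.7]
grip_width: 0.0001
grip_force: 0.0
```

```bash
python3 - <<'E'
from h import *
state()
c=cam('wrist'); d=todr(cloud(c),O,YAW)*1000; d=d[:225].reshape(-1,3)
q=d[(d[:,0]>120)&(d[:,0]<230)&(abs(d[:,1])<60)&(d[:,2]>60)&(d[:,2]<200)]; print(len(q), q.min(0) if len(q) else '')
c=cam('side'); d=todr(cloud(c),O,YAW)*1000; d=d.reshape(-1,3)
q=d[(d[:,0]>150)&(d[:,0]<230)&(abs(d[:,1])<50)&(d[:,2]>70)&(d[:,2]<160)]; print(len(q), q.min(0) if len(q) else '')
E
```

```text
t 7.2 tcp [0.6169 0.1187 0.2887] tip_drawer_mm [ 97.2  -0.  219.6] tooly deg 17.8 z [ 0.156  0.053 -0.986] F [-0.1 -0.2 -0.7] grip 9.287785449313678e-05
1104 [208.22794502 -59.12012186  60.13912031]
81 [206.73515241 -49.72722618  70.02300419]
```

Request:
send_rows(
  deltas="0 -9 54 0 0 0 0;0 -9 54 0 0 0 0;0 -9 54 0 0 0 0;0 -3 18 0 0 0 0;0 -3 20 0 0 0 0;0 0 0 0 0 0 0",
)

```text
time: 8.05
position: [0.6213, 0.1192, 0.0894]
tool_rot: [0.587, 0.805, 0.07, 0.051]
ft_force: [-0.3, -1.4, 0.0]
grip_width: 0.0007
grip_force: 0.0
```

```bash
python3 - <<'E'
from h import *
state()
E
```

```text
t 8.05 tcp [0.6213 0.1192 0.0894] tip_drawer_mm [102.1  -1.1  20.5] tooly deg 17.82 z [ 0.165  0.053 -0.985] F [-0.3 -1.4  0. ] grip 0.0007337271363045181
```

Request:
send_rows(
  deltas="0 -6 2 0 0 0 0;0 -6 -1 0 0 0 0;0 -6 -1 0 0 0 0;0 -6 -1 0 0 0 0;0 -6 -1 0 0 0 0;0 -3 -0.5 0 0 0 0;0 -3 -0.5 0 0 0 0;0 0 0 0 0 0 0",
)

```text
time: 9.05
position: [0.5881, 0.108, 0.0871]
tool_rot: [0.587, 0.805, 0.071, 0.053]
ft_force: [3.5, 0.9, 4.7]
grip_width: 0.0004
grip_force: 2.3
```

```bash
python3 - <<'E'
from h import *
state()
E
```

```text
t 9.05 tcp [0.5881 0.108  0.0871] tip_drawer_mm [67.3 -1.7 18.2] tooly deg 17.82 z [ 0.169  0.053 -0.984] F [3.5 0.9 4.7] grip 0.00038762749898369446
```

Request:
send_rows(
  deltas="0 -2 -0.3 0 0 0 0;0 -2 -0.3 0 0 0 0;0 -2 -0.3 0 0 0 0;0 0 0 0 0 0 0",
)

```text
time: 9.55
position: [0.5825, 0.1061, 0.0869]
tool_rot: [0.587, 0.805, 0.072, 0.053]
ft_force: [4.5, 0.8, 5.4]
grip_width: 0.001
grip_force: 2.5
```

```bash
python3 - <<'E'
from h import *
state()
c=cam('side'); d=todr(cloud(c),O,YAW)*1000; X,Y,Z=d[...,0],d[...,1],d[...,2]
m=(Z>26)&(Z<34)&(abs(Y)<45)&(X>-74)&(X<110); q=d[m]; print(len(q),np.percentile(q[:,0],[0,2,50,98,100]).round(1))
E
```

```text
t 9.55 tcp [0.5825 0.1061 0.0869] tip_drawer_mm [61.5 -1.7 18. ] tooly deg 17.82 z [ 0.169  0.053 -0.984] F [4.5 0.8 5.4] grip 0.0009506432885515281
167 [-64.  -60.  -16.6  52.9  65.9]
```

Request:
send_rows(
  deltas="0 -1.5 -0.2 0 0 0 0;0 -1.5 -0.2 0 0 0 0;0 0 0 0 0 0 0",
)

```text
time: 9.98
position: [0.5797, 0.1052, 0.0868]
tool_rot: [0.587, 0.805, 0.072, 0.053]
ft_force: [4.1, 0.2, 6.4]
grip_width: 0.0004
grip_force: 2.8
```

Request:
send_rows(
  deltas="0 -1.5 -0.2 0 0 0 0;0 -1.5 -0.2 0 0 0 0;0 0 0 0 0 0 0",
)

```text
time: 10.35
position: [0.577, 0.1043, 0.0868]
tool_rot: [0.587, 0.805, 0.072, 0.053]
ft_force: [4.7, 1.4, 6.0]
grip_width: 0.0004
grip_force: 2.9
```

Request:
send_rows(
  deltas="0 -1.5 -0.2 0 0 0 0;0 -1.5 -0.2 0 0 0 0;0 0 0 0 0 0 0",
)

```text
time: 10.72
position: [0.5765, 0.1032, 0.0869]
tool_rot: [0.587, 0.804, 0.073, 0.056]
ft_force: [8.9, 1.6, 1.7]
grip_width: 0.0001
grip_force: 4.6
```

```bash
python3 - <<'E'
from h import *
state()
c=cam('side'); d=todr(cloud(c),O,YAW)*1000; X,Y,Z=d[...,0],d[...,1],d[...,2]
cv2.imwrite('pics/g.png',cv2.resize(c['image'][115:215,180:320,::-1],(784,560),interpolation=cv2.INTER_CUBIC))
E
```

```text
t 10.72 tcp [0.5765 0.1032 0.0869] tip_drawer_mm [55.3 -2.9 18. ] tooly deg 17.8 z [ 0.175  0.052 -0.983] F [8.9 1.6 1.7] grip 0.00010967759918299139
```

View pics/g.png

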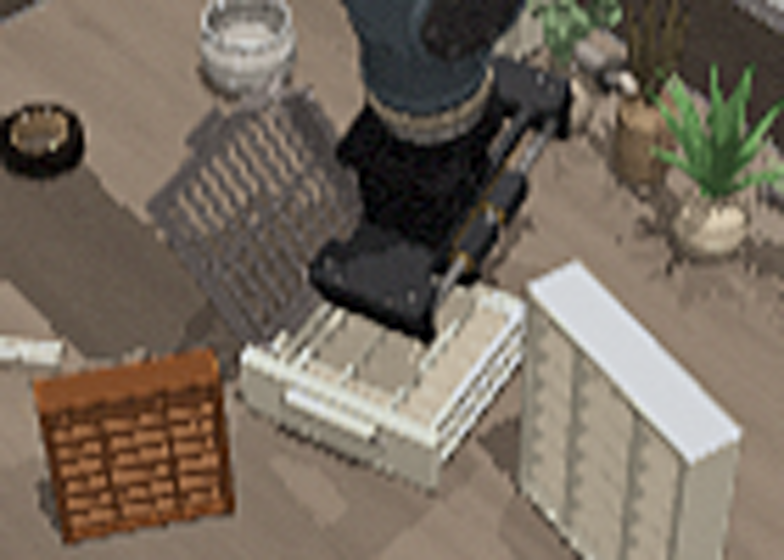

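The filter's foot is hidden behind the drawer front (around (330,365)), and the force jump says it is home. One firmer nudge, then I back off and check from above.

Request:
send_rows(
  deltas="0 -1.5 -0.2 0 0 0 0;0 -1 0 0 0 0 0;0 0 0 0 0 0 0",
)

```text
time: 11.15
position: [0.5762, 0.103, 0.0871]
tool_rot: [0.587, 0.804, 0.075, 0.057]
ft_force: [12.4, 5.5, -0.4]
grip_width: 0.0007
grip_force: 6.6
```

Request:
send_rows(
  deltas="0 8 1 0 0 0 0;0 12 2 0 0 0 0;0 8 -50 0 0 0 0;0 8 -50 0 0 0 0;0 8 -50 0 0 0 0;0 8 -45 0 0 0 0;0 -12 0 10 0 0 0;0 -55 0 0 0 0 0;0 -55 0 0 0 0 0;0 -50 0 0 0 0 0",
)

```text
time: 12.4
position: [0.4199, 0.0555, 0.2803]
tool_rot: [0.589, 0.808, -0.002, -0.002]
ft_force: [0.7, -0.4, -0.6]
grip_width: 0.0003
grip_force: 0.0
```

```bash
python3 - <<'E'
from h import *
state()
c=cam('wrist'); save(c,'i.png'); d=todr(cloud(c),O,YAW)*1000; X,Y,Z=d[...,0],d[...,1],d[...,2]
V=np.mgrid[:384,:512][0]
m=(Z>22)&(Z<36)&(abs(Y)<48)&(X>-74)&(X<110)&(V<225)
q=d[m]; print(len(q),np.round(np.percentile(q,[1,10,50,90,99],axis=0),1).tolist())
m=(Z>40)&(Z<150)&(Y>66)&(Y<170)&(abs(X)<90)&(V<225);q=d[m];p=np.polyfit(q[:,2],q[:,1],1);print('cover',p,np.pi/2+np.arctan(p[0]),np.percentile(q,[1,99],axis=0).round(1).tolist())
E
```

```text
t 12.4 tcp [0.4199 0.0555 0.2803] tip_drawer_mm [-121.6   -0.   210.3] tooly deg 17.86 z [-0.006  0.    -1.   ] F [ 0.7 -0.4 -0.6] grip 0.000329341805539477
4429 [[-73.1, -47.8, 22.1], [-67.4, -36.6, 23.0], [-9.5, 6.7, 26.5], [38.5, 42.4, 29.0], [43.1, 46.0, 30.1]]
cover [ 0.71285347 37.28755718] 2.190096791338895 [[-73.6, 68.6, 42.3], [57.0, 135.6, 134.0]]
```

View pics/i.png

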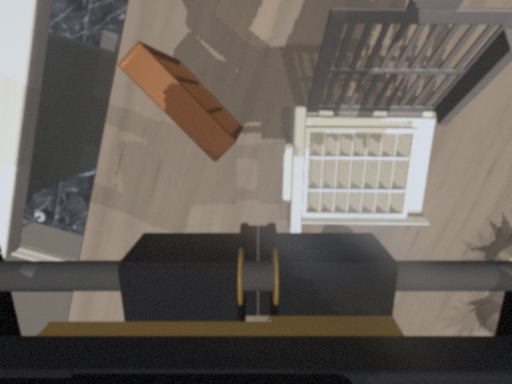

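Filter home: the top is at x≈43 (picture: 305–410, so the gap at the front is gone). Now the grille: go out past the free edge, down, and sweep inward.

Request:
send_rows(
  deltas="43 30 0 0 0 0 0;43 30 0 0 0 0 0;43 30 0 0 0 0 0;41 30 0 0 0 0 0;0 0 0 0 0 0 0;0 0 49 0 0 0 0;0 0 49 0 0 0 0;0 0 0 0 0 0 0",
)

```text
time: 13.45
position: [0.4819, 0.2522, 0.1798]
tool_rot: [0.589, 0.808, -0.005, -0.004]
ft_force: [0.8, -0.1, 0.4]
grip_width: 0.0003
grip_force: 0.0
```

```bash
python3 - <<'E'
from h import *
state()
E
```

```text
t 13.45 tcp [0.4819 0.2522 0.1798] tip_drawer_mm [ -3.  168.2 109.8] tooly deg 17.78 z [-0.012 -0.004 -1.   ] F [ 0.8 -0.1  0.4] grip 0.0002812526688268757
```

Request:
send_rows(
  deltas="-15 0 0 0 0 0 0;-12 0 0 0 0 0 0;-12 0 0 0 0 0 0;-12 0 0 0 0 0 0;-12 0 0 0 0 0 0;-12 0 0 0 0 0 0;-12 0 0 0 0 0 0;0 0 0 0 0 0 0",
)

```text
time: 14.45
position: [0.5126, 0.1703, 0.1833]
tool_rot: [0.59, 0.808, -0.0, 0.0]
ft_force: [-1.0, 0.6, 0.5]
grip_width: 0.0005
grip_force: 0.0
```

```bash
python3 - <<'E'
from h import *
state()
E
```

```text
t 14.45 tcp [0.5126 0.1703 0.1833] tip_drawer_mm [  2.1  80.8 113.3] tooly deg 17.75 z [-0. -0. -1.] F [-1.   0.6  0.5] grip 0.0005191472595488125
```

Request:
send_rows(
  deltas="-11 0 0 0 0 0 0;-11 0 0 0 0 0 0;-14 0 4 0 0 0 0;-14 0 4 0 0 0 0;-12 0 9 0 0 0 0;-11 0 10 0 0 0 0;-8 0 12 0 0 0 0;-8 0 12 0 0 0 0;0 0 0 0 0 0 0",
)

```text
time: 15.58
position: [0.5389, 0.0861, 0.1311]
tool_rot: [0.589, 0.808, -0.001, -0.001]
ft_force: [-0.3, 0.4, -0.2]
grip_width: -0.0001
grip_force: 0.0
```

```bash
python3 - <<'E'
from h import *
state()
c=cam('side');cv2.imwrite('pics/j.png',cv2.resize(c['image'][115:215,180:320,::-1],(784,560),interpolation=cv2.INTER_CUBIC))
E
```

```text
t 15.57 tcp [0.5389 0.0861 0.1311] tip_drawer_mm [ 1.2 -7.3 61.1] tooly deg 17.78 z [-0.003  0.    -1.   ] F [-0.3  0.4 -0.2] grip -0.00012579381401637288
```

View pics/j.png

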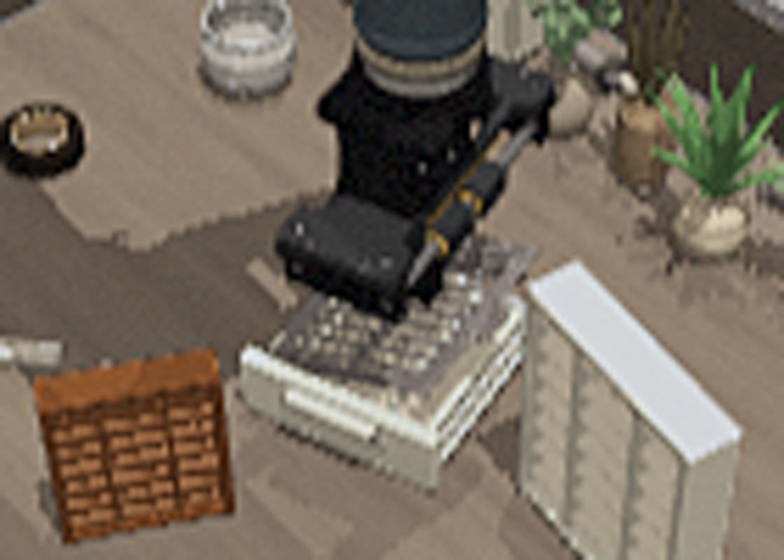

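The grille (about (400,330)) is nearly shut. Press it down.

Request:
send_rows(
  deltas="-4 0 9 0 0 0 0;-3 0 9 0 0 0 0;0 0 8 0 0 0 0;0 0 3 0 0 0 0;0 0 1.5 0 0 0 0;0 0 0 0 0 0 0",
)

```text
time: 16.38
position: [0.5413, 0.0799, 0.1034]
tool_rot: [0.589, 0.808, -0.0, 0.0]
ft_force: [-2.6, -1.1, 11.8]
grip_width: 0.0007
grip_force: 5.8
```

```bash
python3 - <<'E'
from h import *
state()
E
```

```text
t 16.38 tcp [0.5413 0.0799 0.1034] tip_drawer_mm [  1.8 -14.   33.4] tooly deg 17.85 z [-0. -0. -1.] F [-2.6 -1.1 11.8] grip 0.0007227721226738086
```

Request:
send_rows(
  deltas="0 0 1 0 0 0 0;0 0 0.5 0 0 0 0;0 0 0 0 0 0 0;0 0 0 0 0 0 0;0 0 -10 0 0 0 0;0 0 -40 0 0 0 0;0 0 -50 0 0 0 0;0 -50 -30 0 0 0 0;0 -60 -30 0 0 0 0;0 0 0 0 0 0 0",
)

```text
time: 17.62
position: [0.437, 0.0476, 0.2598]
tool_rot: [0.589, 0.808, -0.0, -0.001]
ft_force: [0.5, 0.1, -0.3]
grip_width: 0.0006
grip_force: 0.0
```

```bash
python3 - <<'E'
from h import *
state()
for n in('wrist','side'):
    c=cam(n); d=todr(cloud(c),O,YAW)*1000
    if n=='wrist': save(c,'k.png'); d[225:]=np.nan
    X,Y,Z=d[...,0],d[...,1],d[...,2]
    m=(Z>30)&(Z<60)&(Y<50)&(Y>-65)&(X>-65)&(X<60); q=d[m]
    A=np.c_[q[:,1],q[:,0],np.ones(len(q))]; s=np.linalg.lstsq(A,q[:,2],rcond=None)[0]
    print(n,len(q),'tilt y,x',s,np.percentile(q[:,2],[2,50,98]).round(1), 'edge z', np.median(q[q[:,1]<-45][:,2]),'y range',np.percentile(q[:,1],[1,99]))
E
```

```text
t 17.62 tcp [0.437  0.0476 0.2598] tip_drawer_mm [-107.5  -12.9  189.8] tooly deg 17.77 z [-0.001  0.    -1.   ] F [ 0.5  0.1 -0.3] grip 0.0006438295727340706
wrist 8025 tilt y,x [-2.16132128e-03  1.46883936e-03  3.29311869e+01] [31.2 33.  34.5] edge z 33.123898618322805 y range [-62.36815747  49.24873652]
side 588 tilt y,x [-6.02719650e-03 -1.10520882e-03  3.44384816e+01] [30.5 34.5 38.7] edge z 34.65713119548391 y range [-62.25941062  48.1307111 ]
```

View pics/k.png

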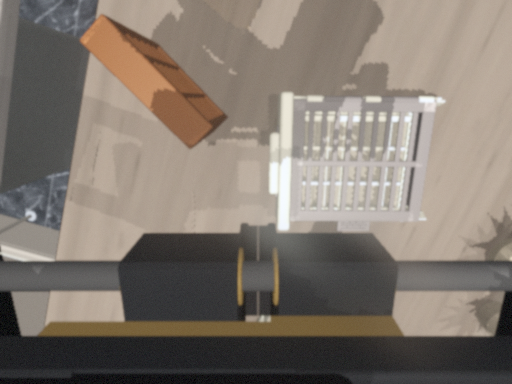

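The grille (295–435, 100–220) lies flat at 33 mm, tilt about 0.002 rad, with the filter underneath, and the arm is clear of everything.

```bash
python3 -c "
from rig import robot
print(robot.hand_in())"
```

```text
the job is handed in; nothing more can be done
None
```

The job is handed in: the clean filter lies flat against the inside of the drawer front, the grille is shut over it, and the arm came near nothing else on the worktop; simulated time was about 18 s of the 58 s allowed, and no verdict was returned.

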